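Pop the push-to-open cupboard and swing it wide

ROBOT

A 7-joint arm with a two-finger parallel gripper is mounted at the origin on a cart in front of the work surface, level with it; the furniture and walls round the work are solid. World frame = base frame: x ahead of the robot, y to its left, z up, the work surface at z = 0. Lengths are in m, angles in rad, forces in N, time in s.
With the tool pointing down it reaches from about 0.425 to 0.8 m from the base axis. Payload 8.3 kg.
Tool frame: the origin (TCP) lies between the finger pads; the fingertips stand 17 mm ahead of it and the grasp point (between the pads) lies 2 mm behind it; z points along the fingers, y is the line along which they close (so a half turn about z gives the same grasp; the last joint's range is limited). The gripper opens to 85 mm and grips with 20 to 120 N. Pads are 22 mm wide; open, the fingers measure 114 mm over their backs; the gripper's body (76 mm by 85 mm) begins 54 mm behind the grasp point. The pads swing forward as they close: fully open they stand 13 mm farther back than shut.
Start: joints at [-1.314, 0.383, 0.016, 1.37, -0.006, 1.388, -0.046], TCP at [0.196, 0.593, 0.248] pointing down, gripper open.
Joint ranges: [-2.95, 2.95], [-0.25, 2.06], [-1.52, 1.56], [0.18, 2.33], [-1.44, 4.58], [0.02, 2.06], [-3.01, 3.01]. Speed limits (rad/s): [2.39, 2.39, 3.01, 3.01, 3.14, 3.14, 3.14].

INTERFACE

Orientations are given as a unit quaternion [w, x, y, z].
In Python, from plant import ctrl gives the robot as it stands.
- The arm moves only by the tool play_rows, never from a script. Its argument "targets" is text: rows parted by semicolons, each of 7 numbers parted by spaces: the shift along the world's x, y, z each as a share of 30 mm, from -1 to 1, then the turn, a rotation vector about the world's x, y, z each as a share of 4 degrees, from -1 to 1, then the opening, from -1 (shut) to 1 (fully open). A call has exactly 5 rows; each row shifts and turns the commanded pose from where the row before left it; what a row does not reach is not made up. A row lasts 1/12 s, in which the tool goes at most 41.7 mm and 7.16 degrees, less where a joint would pass 70% of its speed; a pose out of reach is approached as far as the arm can. A call with a number of a shift or a turn outside -1 to 1 is refused whole. A call with a gripper value outside its range is refused whole. The fingers move at their own pace and stop on an object; "newtons" is the grip in N (left out, the last holds). Time passes only in rows, so rows that do not move let the fingers close, or fill a call up. It gives the time, the measured TCP pose, the force, the opening and the grip force at its end, in the units of the state.
- ctrl.read_state(): the state, without advancing time (a new reading comes with each control period).
- ctrl.snapshot(name): name is "side" or "top" or "wrist"; returns the picture (480x640x3 uint8, red, green, blue); there is no depth.
- ctrl.calibration(name): a dict with "K" (3x3 intrinsics, pixels), "dist" ([k1, k2, p1, p2, k3] as OpenCV has them; the pictures are not rectified), "T" (4x4, takes a point from camera to world coordinates). Camera axes: x right, y down, z forward; pixel columns grow to the right and rows downward; lengths in m; the calibration is good to about 2 mm. A picture is of the moment at which its call begins: read the wrist's pose just before it. calibration takes no time and is no camera call; for the wrist camera it gives the pose at the moment of the call.
- ctrl.hand_in(): hands the job in; it is judged then, once.
Trained networks look in the newest picture that a camera, given by its name, has taken for a name from the list of things; names that differ only in an ending like _2 or _b are one class to them, and where a whole thing is asked for, a point or a joint stands for the part that bears it (a point fixed in the world has none). Each returns a list of dicts, best first, with "p" (0 to 1); they miss things now and then, are a little off and sometimes report something else, mostly with a low value. They report only what shows in the picture. A call takes as long as a camera call. They do not tell look-alikes from the thing itself.
- ctrl.trace(thing, camera): "mask" (480x640 bool, what is visible of it) and "pixel" ([column, row] in pixels, amid what is visible of it).
The state is a dict: "clock": time; "joints": joint angles; "qd": joint speeds; "tau": joint torques, N m; "tcp_pos": TCP position; "tcp_rot": TCP orientation; "ft_force": force on the tool from outside, world axes, zero at the start; "moment": the same for the moment, N m; "grip_width": finger opening in m; "gripper_force": force on a finger pad.
Only numpy, scipy, OpenCV 4.12 (cv2) and the standard library are available. Lean on these libraries where they do the work, as an engineer would, in place of code of your own. Each camera call takes 0.05 s, during which the arm holds its last target. There are 200 camera calls.

TASK

The small wood-coloured cupboard on the worktop has no handle but a push-to-open catch: press its door in with the fingertips near the free edge until the catch lets go, and draw back so the spring pops the door ajar. Then reach behind the freed edge with a finger and push the door wide open, about square to the cupboard, and leave it standing so. Nothing is to be gripped or lifted and nothing pushed roughly; the white cupboard stays shut and the shaker, tin and glass stay where they are.

Things in the scene. Friction and masses are not known exactly. Their poses are not given: they have to be found in the camera images.
- wood_cupboard: wood-coloured cupboard, fixed, 150 deep (x, with door) x 170 wide (y) x 220 high mm; origin at the centre of its underside, x into the cupboard, y to the left seen from the robot. The shut door covers the whole front, its outer face at x = -75 mm; the walls, top panel (z = 210 to 220 mm) and floor begin at x = -49 mm, 12 mm behind the shut door. Either cupboard may stand left or right, turned a little.
- wood_cupboard_door_hinge (a point): point on the upright hinge axis of the wood door, in the door's front face, at its left edge (cupboard's +y), at the door's top edge (220 mm above the worktop). Moves with the door: its x axis is normal to the door, from the front face to the inner face; its -y axis runs along the door to the free edge.
- wood_cupboard_door_edge (a point): free edge of the wood door: front-face corner at the top of the door, 170 mm from the hinge axis along the door's -y. The door is 170 wide x 214 high x 14 mm thick, its lower edge 6 mm above the worktop; it is sprung out by the plunger after the press and, beyond that, stays where it is left (light hinge friction).
- wood_cupboard_door (a joint): hinge of the wood door, joint values in rad: 0 = shut, positive = swung open toward the robot (1.57 = square to the cupboard, stop at 1.65), negative = pressed in (stop at -0.075). The catch lets go at about -0.055, that is 8 mm of travel 150 mm from the hinge and 4 to 5 N there (pressed less, the door springs back shut). Once let go, the door follows the finger out and stops at 0.5 to 0.65 if unhindered. The catch works once.
- wood_cupboard_plunger (a joint): spring plunger of the wood cupboard's catch, m: 0 = held in by the catch (door shut), about -0.005 = pressed in far enough that the catch lets go, up to 0.050 = sprung fully out, door pushed ajar. Its tip bears on the door's inner face 100 mm from the hinge, 33 mm above the cupboard's underside.
- white_cupboard: white cupboard of the same size and make, fixed, to be left shut; origin at the centre of its underside, axes as for the wood one. Its door is hinged at the right (its -y side).
- white_cupboard_door (a joint): hinge of the white door, joint values in rad: 0 = shut, positive = swung open toward the robot (1.57 = square to the cupboard, stop at 1.65), negative = pressed in (stop at -0.075).
- shaker: salt shaker with grey top, 44 x 44 x 90 mm, loose, stands between the cupboards, nearer the robot; origin at the centre of its underside, z up
- tin: low round food tin, 86 x 86 x 40 mm, loose, to the left; origin at the centre of its underside, z up
- glass: drinking glass, 81 x 81 x 86 mm, loose, to the right; origin at the centre of its underside, z up
Mind the look-alikes: they are no part of the job. Of the things that look like the wood_cupboard, the larger one is meant.

How it is judged:
On the way:
1. the catch has let go and the wood door stands ajar, pushed out by the spring plunger (value of joint wood_cupboard_plunger above 0.025 m and value of joint wood_cupboard_door between 0.2 and 1.15 rad), for 0.2 s.
At the end, for the whole second after the job is handed in: The wood door stands at rest at 1.25 rad or more (square is 1.57), its plunger sprung out; the white door is within 0.04 rad of shut; shaker, tin and glass are within 20 mm of where they stood (value of joint wood_cupboard_door above 1.25 rad and velocity of joint wood_cupboard_door between -0.03 and 0.03 rad/s and value of joint wood_cupboard_plunger above 0.044 m and value of joint white_cupboard_door below 0.04 rad and distance of each of shaker, tin, glass from where it was at the start of the episode below 0.02 m); the robot touches nothing.
It fails at once if the white cupboard's door opens (value of joint white_cupboard_door above 0.06 rad).
It fails at once if the white cupboard's door is pressed in (value of joint white_cupboard_door below -0.04 rad).
It fails at once if the shaker, tin or glass is lifted, or pushed more than 25 mm (distance of any of shaker, tin, glass from where it was at the start of the episode above 0.025 m or height (world z) of any of shaker, tin, glass above 0.01 m).
It fails at once if the cupboard is gripped or pushed roughly (over 35 N) (contact force between the fingers and wood_cupboard above 35 N).
It also fails if it takes over 48 s, if anything falls off the work surface, if the arm or the gripper's body presses on something with over 40 N, if the wrist force passes 120 N, or if a joint passes its speed limit or range.

## Working session

There is one attempt and no reset: what is moved stays moved. The work goes in short steps, Python scripts to look and compute and a tool call to move; the robot and the scene stay as the last step left them, time stands still between calls to the robot, and variables do not carry over. Pictures are saved under pics/ and viewed, at most 10 in all, crops included, and the job is handed in when it is done.

Besides the shell and the picture viewer there is one more tool, called after "Emit:" by a JSON object that holds its "fn" and its "kwargs". play_rows: Moves the arm, as the interface text tells. Its arguments: {"type":"object","properties":{"targets":{"type":"string"},"newtons":{"type":"number"}},"required":["targets"]}

```bash
mkdir -p pics; python3 - <<'E'
from plant import ctrl
import cv2,numpy as np
s=ctrl.read_state();print(s)
for c in ("top","side"):
    im=ctrl.snapshot(c);cv2.imwrite(f"pics/{c}0.png",im[...,::-1])
    k=ctrl.calibration(c);print(c,k["K"].tolist(),k["dist"],np.round(k["T"],3).tolist())
    for n in ("wood_cupboard","wood_cupboard_door","white_cupboard","shaker","tin","glass","wood_cupboard_door_edge","wood_cupboard_door_hinge"):
        print(n,[(round(r["p"],2),r["pixel"],int(r["mask"].sum()) if r.get("mask") is not None else None) for r in ctrl.trace(n,c)])
E
```

```text
{'clock': 0.0, 'joints': array([-1.31387103,  0.38425035,  0.01635306,  1.37119249, -0.00630936,
        1.38818789, -0.04646422]), 'qd': array([-0.0006932 ,  0.00014239,  0.00117589, -0.0004737 ,  0.00117081,
        0.00152518,  0.00091272]), 'tau': array([ 8.85397731e-04, -6.27615595e+01,  8.44816715e-01, -3.71811676e+01,
        1.66115351e-02,  1.46200159e-02,  5.58939246e-05]), 'tcp_pos': array([0.19630048, 0.59286473, 0.2472537 ]), 'tcp_rot': array([-1.48355171e-04,  1.59174151e-01,  9.87250019e-01, -9.83580832e-04]), 'ft_force': array([-0.73413294,  1.186286  , -0.32937931]), 'moment': array([ 0.02618554, -0.02564041,  0.01397876]), 'gripper_force': 0.0, 'grip_width': 0.08536487458014783}
top [[593.465038254656, 0.0, 321.2479680528698], [0.0, 593.465038254656, 253.05533821030292], [0.0, 0.0, 1.0]] [-0.05945584  0.          0.          0.          0.        ] [[0.462, -0.703, 0.541, -0.297], [-0.887, -0.358, 0.293, -0.456], [-0.013, -0.615, -0.788, 1.323], [0.0, 0.0, 0.0, 1.0]]
wood_cupboard [(0.95, [442.1, 252.4], 6700), (0.62, [315.2, 316.4], 3988), (0.41, [432.9, 272.9], 36
[... 538 characters left out ...]
 0.          0.          0.          0.        ] [[-0.834, -0.425, 0.351, 0.028], [-0.551, 0.643, -0.532, 0.726], [0.001, -0.638, -0.77, 1.285], [0.0, 0.0, 0.0, 1.0]]
wood_cupboard [(0.87, [370.5, 279.6], 2490), (0.63, [327.7, 186.8], 4579)]
wood_cupboard_door [(0.86, [387.3, 277.9], 360), (0.78, [344.5, 194.1], 1220)]
white_cupboard [(0.61, [244.4, 284.7], 5992), (0.35, [312.5, 269.4], 288)]
shaker [(0.82, [314.2, 270.5], 258)]
tin [(0.94, [243.7, 385.7], 993), (0.21, [399.7, 201.0], 649)]
glass [(0.71, [395.2, 196.4], 667)]
wood_cupboard_door_edge [(0.67, [388.0, 278.6], 392), (0.61, [344.3, 194.6], 1282)]
wood_cupboard_door_hinge [(0.89, [390.3, 281.0], 420), (0.82, [344.5, 194.3], 1226)]
```

View pics/top0.png

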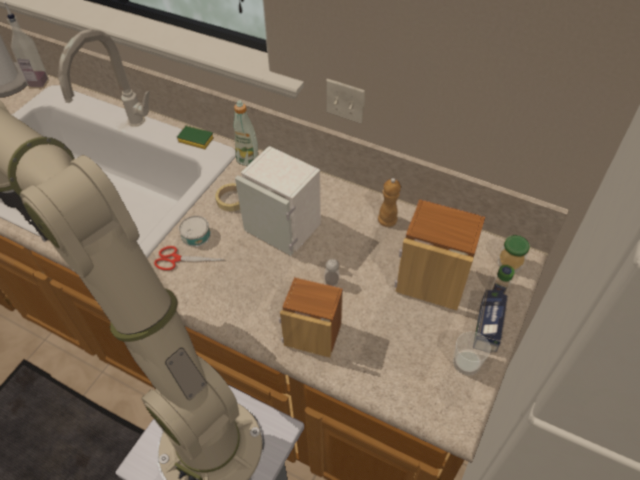

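View pics/side0.png

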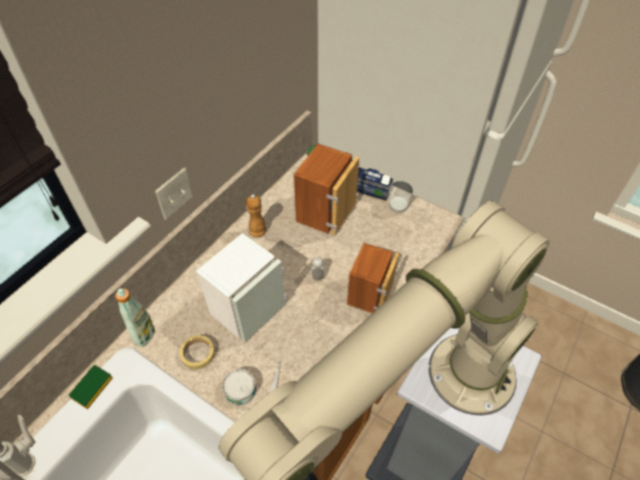

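```bash
cat > h.py <<'E'
from plant import ctrl
import cv2,numpy as np
from scipy.optimize import minimize
CAL={c:ctrl.calibration(c) for c in("top","side")}
def proj(P,c):
    k=CAL[c];W=np.linalg.inv(k["T"])
    return cv2.projectPoints(np.asarray(P,float).reshape(-1,1,3),cv2.Rodrigues(W[:3,:3])[0],W[:3,3],k["K"],k["dist"])[0][:,0]
def ray(px,c,z=0.):
    k=CAL[c];u=cv2.undistortPoints(np.array([[px]],float),k["K"],k["dist"])[0,0]
    d=k["T"][:3,:3]@[u[0],u[1],1];o=k["T"][:3,3];return o+d*(z-o[2])/d[2]
def box(x,y,a,s=1):
    P=np.array([(i,j,k) for i in(-.075,.075) for j in(-.085,.085) for k in(0,.22)])*s
    R=np.array([[np.cos(a),-np.sin(a),0],[np.sin(a),np.cos(a),0],[0,0,1]])
    return P@R.T+[x,y,0]
def sil(P,c):
    m=np.zeros((480*4,640*4),np.uint8)
    h=cv2.convexHull((proj(P,c)*4+1.5).round().astype(np.int32));cv2.fillConvexPoly(m,h,1)
    return cv2.resize(m.astype(np.float32),(640,480),interpolation=cv2.INTER_AREA)
def fit(masks,x0,scale=False):
    def cost(p):
        t=0
        for c,m in masks.items():
            s=sil(box(*p),c);t+=1-np.minimum(s,m).sum()/np.maximum(s,m).sum()
        return t
    best=None
    for a in(-.4,-.2,0,.2,.4):
        p=[x0[0],x0[1],a]+([.65] if scale else [])
        sim=[p]+[np.array(p)+np.eye(len(p))[i]*d for i,d in enumerate([.02,.02,.1,.05][:len(p)])]
        r=minimize(cost,p,method="Nelder-Mead",options=dict(initial_simplex=sim,xatol=1e-4,fatol=1e-4))
        if best is None or r.fun<best.fun:best=r
    return best
E
python3 - <<'E'
from h import *
M={};
for c in("top","side"):
    ctrl.snapshot(c)
    for n in("wood_cupboard","white_cupboard","shaker","tin","glass"):
        M[n,c]=ctrl.trace(n,c)
pick=lambda n,c,px:min(M[n,c],key=lambda r:np.hypot(*(np.array(r["pixel"])-px)))["mask"].astype(np.float32)
for nm,n,pt,ps,sc in(("wood","wood_cupboard",(442,252),(327,187),0),("white","white_cupboard",(278,199),(244,284),0),("small","wood_cupboard",(315,316),(370,279),1)):
    mt,ms=pick(n,"top",pt),pick(n,"side",ps)
    x0=ray(pt,"top",.1)
    for masks in({"top":mt,"side":ms},{"top":mt},{"side":ms}):
        r=fit(masks,x0,sc);print(nm,list(masks),np.round(r.x,4),round(r.fun,3))
for n,z in(("shaker",.045),("tin",.02),("glass",.043)):
    for c in("top","side"):
        print(n,c,[(round(r["p"],2),ray(r["pixel"],c,z).round(3)) for r in M[n,c]])
E
```

```text
wood ['top', 'side'] [ 0.6633 -0.2785  0.1009] 0.8
wood ['top'] [ 0.664  -0.2782  0.1008] 0.051
wood ['side'] [ 0.6208 -0.2886  0.476 ] 0.708Traceback (most recent call last):
  File "<stdin>", line 9, in <module>
  File "<stdin>", line 7, in <lambda>
ValueError: min() iterable argument is empty
```

```bash
python3 - <<'E'
from h import *
def get(n,c,px,tol=25):
    for _ in range(4):
        ctrl.snapshot(c)
        for r in ctrl.trace(n,c):
            if np.hypot(*(np.array(r["pixel"])-px))<tol and r["mask"].sum()>200: return r["mask"].astype(np.float32)
ims={c:ctrl.snapshot(c)[...,::-1].copy() for c in("top","side")}
for nm,n,pt,ps,sc in(("wood","wood_cupboard",(442,252),(327,187),0),("white","white_cupboard",(278,199),(244,284),0),("small","wood_cupboard",(315,316),(370,279),1)):
    ms={"top":get(n,"top",pt,12),"side":get(n,"side",ps,12)}
    print(nm,{k:None if v is None else int(v.sum()) for k,v in ms.items()})
    ms={k:v for k,v in ms.items() if v is not None}
    if not ms: continue
    for mm in [ms]+([{k:v} for k,v in ms.items()] if len(ms)>1 else []):
        r=fit(mm,ray(pt,"top",.1),sc);print(nm,list(mm),np.round(r.x,4),round(r.fun,3))
        if mm is ms:
            for c in ims: cv2.polylines(ims[c],[cv2.convexHull(proj(box(*r.x),c).round().astype(np.int32))],True,(0,255,0),1)
for n,z,pt,ps in(("shaker",.045,(335,274),(314,270)),("tin",.02,(196,230),(243,385)),("glass",.043,(471,357),(399,196))):
    print(n,ray(pt,"top",z).round(3),ray(ps,"side",z).round(3))
cv2.imwrite("pics/fit.png",np.hstack([ims["top"][150:400,200:540],ims["side"][120:370,170:510]]))
E
```

```text
wood {'top': 6730, 'side': 4616}
wood ['top', 'side'] [ 0.6643 -0.2782  0.1031] 0.062
wood ['top'] [ 0.664  -0.2782  0.1002] 0.035
wood ['side'] [ 0.6636 -0.2778  0.1163] 0.026
white {'top': 6713, 'side': 6264}
white ['top', 'side'] [ 0.6433  0.1825 -0.1422] 0.054
white ['top'] [ 0.6441  0.182  -0.1238] 0.026
white ['side'] [ 0.6423  0.1832 -0.1513] 0.025
small {'top': 3925, 'side': 2556}
small ['top', 'side'] [ 0.3671 -0.0661  0.1775  0.7094] 0.091
small ['top'] [ 0.3678 -0.0661  0.1652  0.7096] 0.025
small ['side'] [ 0.3661 -0.0647  0.1869  0.7137] 0.059
shaker [ 0.533 -0.046  0.045] [ 0.539 -0.021  0.045]
tin [0.507 0.39  0.02 ] [0.496 0.383 0.02 ]
glass [ 0.462 -0.449  0.043] [ 0.47  -0.448  0.043]
```

View pics/fit.png

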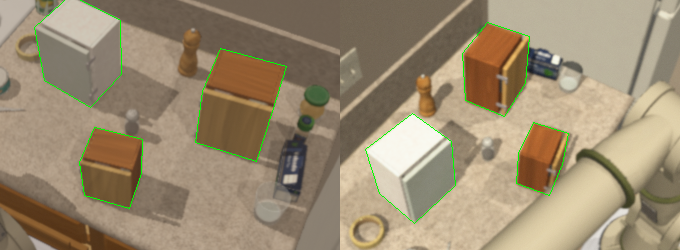

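Emit:
{"fn": "play_rows", "kwargs": {"targets": "0.8 -0.6 0.5 0 0 1 -1; 0.8 -0.6 0.5 0 0 1 -1; 0.8 -0.6 0.5 0 0 1 -1; 0.8 -0.6 0.5 0 0 1 -1; 0.8 -0.6 0.5 0 0 1 -1", "newtons": 20}}

```text
clock: 2.72
tcp_pos: [0.3174, 0.5023, 0.3242]
tcp_rot: [0.0, -0.016, 1.0, 0.0]
ft_force: [0.7, 0.3, -1.3]
grip_width: 0.0257
gripper_force: 0.0
```

Emit:
{"fn": "play_rows", "kwargs": {"targets": "0.8 -1 0 0 0 0.2 -1; 0.8 -1 0 0 0 0.2 -1; 0.8 -1 0 0 0 0.2 -1; 0.8 -1 0 0 0 0.2 -1; 0.8 -1 0 0 0 0.2 -1"}}

```text
clock: 3.13
tcp_pos: [0.4373, 0.3517, 0.3236]
tcp_rot: [0.0, -0.05, 0.999, 0.0]
ft_force: [1.0, 0.8, 0.6]
grip_width: -0.0002
gripper_force: 0.0
```

Emit:
{"fn": "play_rows", "kwargs": {"targets": "0.4 -1 0 0 0 0 -1; 0.4 -1 0 0 0 0 -1; 0.4 -1 0 0 0 0 -1; 0.4 -1 0 0 0 0 -1; 0.4 -1 0 0 0 0 -1"}}

```text
clock: 3.55
tcp_pos: [0.4968, 0.2018, 0.3235]
tcp_rot: [0.0, -0.05, 0.999, 0.0]
ft_force: [0.3, 0.0, 0.6]
grip_width: -0.0003
gripper_force: 0.0
```

Emit:
{"fn": "play_rows", "kwargs": {"targets": "0.1 -1 0 0 0 0 -1; 0.1 -1 0 0 0 0 -1; 0.1 -1 0 0 0 0 -1; 0.1 -1 0 0 0 0 -1; 0.1 -1 0 0 0 0 -1"}}

```text
clock: 3.97
tcp_pos: [0.5113, 0.0518, 0.3235]
tcp_rot: [0.0, -0.05, 0.999, 0.0]
ft_force: [1.0, -0.1, 0.6]
grip_width: 0.0001
gripper_force: 0.0
```

Emit:
{"fn": "play_rows", "kwargs": {"targets": "0 -1 0 0 0 0 -1; 0 -1 0 0 0 0 -1; 0 -1 0 0 0 0 -1; 0 -1 0 0 0 0 -1; 0 -1 0 0 0 0 -1"}}

```text
clock: 4.38
tcp_pos: [0.5112, -0.0981, 0.3236]
tcp_rot: [0.0, -0.05, 0.999, 0.0]
ft_force: [0.8, -0.0, 0.1]
grip_width: -0.0003
gripper_force: 0.0
```

Emit:
{"fn": "play_rows", "kwargs": {"targets": "0 -1 0 0 0 0 -1; 0 -1 0 0 0 0 -1; 0 -1 0 0 0 0 -1; 0 -1 0 0 0 0 -1; 0 -1 0 0 0 0 -1"}}

```text
clock: 4.8
tcp_pos: [0.5113, -0.248, 0.3236]
tcp_rot: [0.0, -0.05, 0.999, -0.0]
ft_force: [1.5, 0.6, 0.3]
grip_width: 0.0
gripper_force: 0.0
```

Emit:
{"fn": "play_rows", "kwargs": {"targets": "0 -0.9 -0.5 0 0 0 -1; 0 -0.9 -0.9 0 0 0 -1; 0 -0.9 -1 0 0 0 -1; 0 -0.8 -1 0 0 0 -1; 0 0 -1 0 0 0 -1"}}

```text
clock: 5.22
tcp_pos: [0.5091, -0.3575, 0.1901]
tcp_rot: [-0.0, -0.046, 0.999, -0.002]
ft_force: [-0.7, -0.1, 0.1]
grip_width: -0.0004
gripper_force: 0.0
```

Emit:
{"fn": "play_rows", "kwargs": {"targets": "0.4 0.04 -0.1 0 0 0 -1; 0.4 0.04 -0.1 0 0 0 -1; 0.4 0.04 -0.1 0 0 0 -1; 0.3 0.03 0 0 0 0 -1; 0.2 0.02 0 0 0 0 -1"}}

```text
clock: 5.63
tcp_pos: [0.5657, -0.3449, 0.1839]
tcp_rot: [0.001, -0.051, 0.999, -0.0]
ft_force: [-0.3, 0.7, -0.3]
grip_width: 0.0
gripper_force: 0.0
```

Emit:
{"fn": "play_rows", "kwargs": {"targets": "0.1 0.01 0 0 0 0 -1; 0.1 0.01 0 0 0 0 -1; 0.1 0.01 0 0 0 0 -1; 0.1 0.01 0 0 0 0 -1; 0 0 0 0 0 0 -1"}}

```text
clock: 6.05
tcp_pos: [0.5748, -0.3453, 0.1825]
tcp_rot: [0.0, -0.05, 0.999, -0.0]
ft_force: [-0.2, -0.2, -0.4]
grip_width: -0.0002
gripper_force: 0.0
```

Emit:
{"fn": "play_rows", "kwargs": {"targets": "0.1 0 0 0 0 0 -1; 0.1 0 0 0 0 0 -1; 0.1 0 0 0 0 0 -1; 0.1 0 0 0 0 0 -1; 0 0 0 0 0 0 -1"}}

```text
clock: 6.47
tcp_pos: [0.5861, -0.3456, 0.182]
tcp_rot: [-0.001, -0.049, 0.999, 0.0]
ft_force: [-4.6, 1.1, 0.5]
grip_width: 0.0
gripper_force: 0.0
```

Emit:
{"fn": "play_rows", "kwargs": {"targets": "0.06 0 0 0 0 0 -1; 0.06 0 0 0 0 0 -1; 0.06 0 0 0 0 0 -1; 0 0 0 0 0 0 -1; 0 0 0 0 0 0 -1"}}

```text
clock: 6.88
tcp_pos: [0.5905, -0.346, 0.1818]
tcp_rot: [-0.001, -0.049, 0.999, 0.0]
ft_force: [-6.5, 1.2, 0.4]
grip_width: -0.0005
gripper_force: 0.0
```

Emit:
{"fn": "play_rows", "kwargs": {"targets": "0.05 0 0 0 0 0 -1; 0 0 0 0 0 0 -1; 0.04 0 0 0 0 0 -1; 0 0 0 0 0 0 -1; 0 0 0 0 0 0 -1"}}

```text
clock: 7.3
tcp_pos: [0.5907, -0.347, 0.1815]
tcp_rot: [-0.003, -0.048, 0.999, 0.0]
ft_force: [-15.2, -0.3, 2.1]
grip_width: -0.0002
gripper_force: 0.0
```

Emit:
{"fn": "play_rows", "kwargs": {"targets": "-0.3 0 0 0 0 0 -1; -0.6 0 0 0 0 0 -1; -1 0 0 0 0 0 -1; -1 0 0 0 0 0 -1; -1 0 0 0 0 0 -1"}}

```text
clock: 7.72
tcp_pos: [0.4767, -0.3453, 0.1821]
tcp_rot: [0.0, -0.05, 0.999, -0.0]
ft_force: [0.5, -0.2, 1.4]
grip_width: -0.0002
gripper_force: 0.0
```

Emit:
{"fn": "play_rows", "kwargs": {"targets": "-0.8 -0.6 0 0 0 0 -1; 0 0 0 0 0 0 -1; 0 0 0 0 0 0 -1; 0 0 0 0 0 0 -1; 0 0 0 0 0 0 -1"}}

```text
clock: 8.13
tcp_pos: [0.4549, -0.3626, 0.1822]
tcp_rot: [0.0, -0.05, 0.999, 0.0]
ft_force: [1.2, -0.7, -0.2]
grip_width: -0.0001
gripper_force: 0.0
```

```bash
python3 - <<'E'
from h import *
ims=[]
H=np.array([.5805,-.2014])
def door(t,z=.22):
    a=.105-t; x=np.array([np.cos(a),np.sin(a)]);y=np.array([-x[1],x[0]])
    return [np.r_[H+p,z] for p in(0*x,-.17*y,-.17*y+.014*x,.014*x)]
for c in("top","side"):
    im=ctrl.snapshot(c)[...,::-1].copy()
    for t,col in((.5,(0,0,255)),(.65,(0,255,0))):
        cv2.polylines(im,[proj(door(t),c).round().astype(np.int32)],True,col,1)
    ims.append(im)
print(ctrl.read_state()["tcp_pos"])
a=cv2.resize(ims[0][160:400,300:540],None,fx=1.66,fy=1.66);b=cv2.resize(ims[1][100:340,240:480],None,fx=1.66,fy=1.66)
cv2.imwrite("pics/ajar.png",np.hstack([a,b]))
E
```

```text
[ 0.45465517 -0.36265277  0.1820262 ]
```

View pics/ajar.png

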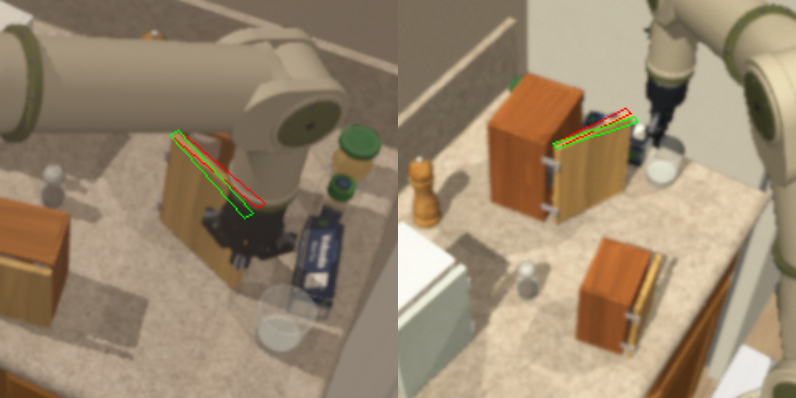

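Emit:
{"fn": "play_rows", "kwargs": {"targets": "-0.2 -0.95 0 0 0 0 -1; 0.2 -0.95 0 0 0 0 -1; 1 0 0 0 0 0 -1; 1 0 0 0 0 0 -1; 0.95 0 0 0 0 0 -1"}}

```text
clock: 8.65
tcp_pos: [0.5438, -0.4204, 0.1818]
tcp_rot: [0.0, -0.049, 0.999, 0.0]
ft_force: [0.1, -0.3, 0.4]
grip_width: -0.0001
gripper_force: 0.0
```

Emit:
{"fn": "play_rows", "kwargs": {"targets": "0 0.7 0 0 0 0 -1; 0 0.7 0 0 0 0 -1; 0 0.6 0 0 0 0 -1; 0 0.4 0 0 0 0 -1; 0 0.3 0 0 0 0 -1"}}

```text
clock: 9.07
tcp_pos: [0.543, -0.3375, 0.182]
tcp_rot: [-0.0, -0.051, 0.999, 0.0]
ft_force: [0.9, -1.1, -0.8]
grip_width: -0.0
gripper_force: 0.0
```

Emit:
{"fn": "play_rows", "kwargs": {"targets": "-0.43 0.25 0 0 0 0 -1; -0.43 0.25 0 0 0 0 -1; -0.38 0.25 0 0 0 0 -1; -0.38 0.25 0 0 0 0 -1; -0.33 0.32 0 0 0 0 -1"}}

```text
clock: 9.48
tcp_pos: [0.4827, -0.3004, 0.1826]
tcp_rot: [0.0, -0.049, 0.999, -0.0]
ft_force: [1.8, -0.4, 1.1]
grip_width: -0.0002
gripper_force: 0.0
```

Emit:
{"fn": "play_rows", "kwargs": {"targets": "-0.33 0.32 0 0 0 0 -1; -0.25 0.38 0 0 0 0 -1; -0.25 0.38 0 0 0 0 -1; -0.15 0.3 0 0 0 0 -1; -0.1 0.2 0 0 0 0 -1"}}

```text
clock: 9.9
tcp_pos: [0.452, -0.2569, 0.1847]
tcp_rot: [0.003, -0.048, 0.999, -0.004]
ft_force: [6.5, -27.9, 9.7]
grip_width: -0.0003
gripper_force: 0.0
```

```bash
python3 - <<'E'
from h import *
ims=[]
H=np.array([.5805,-.2014])
def door(t,z=.22):
    a=.105-t; x=np.array([np.cos(a),np.sin(a)]);y=np.array([-x[1],x[0]])
    return [np.r_[H+p,z] for p in(0*x,-.17*y,-.17*y+.014*x,.014*x)]
for c in("top","side"):
    im=ctrl.snapshot(c)[...,::-1].copy()
    for t,col in((1.25,(0,0,255)),(1.5,(0,255,0))):
        cv2.polylines(im,[proj(door(t),c).round().astype(np.int32)],True,col,1)
    ims.append(im)
print(ctrl.read_state()["tcp_pos"])
a=cv2.resize(ims[0][160:400,300:540],None,fx=1.66,fy=1.66);b=cv2.resize(ims[1][100:340,240:480],None,fx=1.66,fy=1.66)
cv2.imwrite("pics/open.png",np.hstack([a,b]))
E
```

```text
[ 0.45152491 -0.25686664  0.18504098]
```

View pics/open.png

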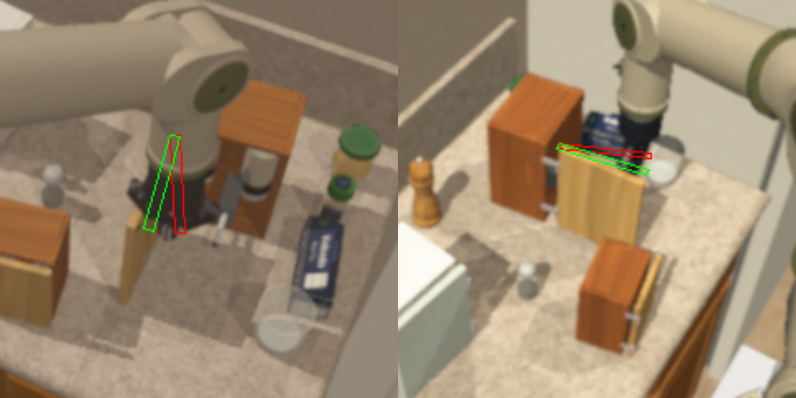

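Emit:
{"fn": "play_rows", "kwargs": {"targets": "0.02 -0.15 0 0 0 0 -1; 0.05 -0.3 0 0 0 0 -1; 0.1 -0.6 0 0 0 0 -1; 0.1 -0.8 0 0 0 0 -1; 0 -0.5 0.3 0 0 0 -1"}}

```text
clock: 10.42
tcp_pos: [0.4588, -0.324, 0.1895]
tcp_rot: [-0.001, -0.05, 0.999, 0.001]
ft_force: [-0.8, 1.4, 0.2]
grip_width: -0.0002
gripper_force: 0.0
```

Emit:
{"fn": "play_rows", "kwargs": {"targets": "0 0 1 0 0 0 -1; 0 0 1 0 0 0 -1; 0 0 1 0 0 0 -1; 0 0 1 0 0 0 -1; 0 0 0 0 0 0 -1"}}

```text
clock: 10.83
tcp_pos: [0.4608, -0.3246, 0.317]
tcp_rot: [0.003, -0.05, 0.999, -0.002]
ft_force: [0.2, -1.1, 0.5]
grip_width: -0.0004
gripper_force: 0.0
```

```bash
python3 - <<'E'
from h import *
ims=[]
H=np.array([.5805,-.2014])
def door(t,z=.22):
    a=.105-t; x=np.array([np.cos(a),np.sin(a)]);y=np.array([-x[1],x[0]])
    return [np.r_[H+p,z] for p in(0*x,-.17*y,-.17*y+.014*x,.014*x)]
for c in("top","side"):
    im=ctrl.snapshot(c)[...,::-1].copy()
    for t,col in((1.25,(0,0,255)),(1.57,(0,255,0))):
        cv2.polylines(im,[proj(door(t),c).round().astype(np.int32)],True,col,1)
    ims.append(im)
s=ctrl.read_state();print(s["clock"],s["tcp_pos"],s["ft_force"])
cv2.imwrite("pics/end.png",np.hstack([ims[0][150:400,150:540],ims[1][120:370,170:560]]))
E
```

```text
10.9333 [ 0.45973412 -0.32341431  0.31194407] [-1.08320727  0.08463733 -1.22556973]
```

View pics/end.png

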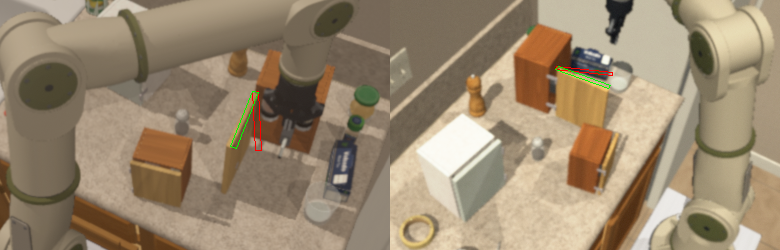

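The picture shows the wood door standing square (top edge at about (240,120) left, (590,78) right), close to the green 1.57 rad outline. The gripper is clear above it, and the shaker, glass and white cupboard look unmoved.

```bash
python3 -c "
from plant import ctrl
print(ctrl.hand_in())"
```

```text
the job is handed in; nothing more can be done
None
```

The wood door's catch was released and the door pushed open; it now stands at about 1.57 rad in the last pictures, and the job was handed in at about 11 s of the 48 s allowed. On the final push the door met its stop, with the wrist force reading about 29 N (limit on the cupboard 35 N). The white cupboard, shaker and glass look unmoved; the tin was outside the last crop, but the arm passed well clear of it.

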